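# Set the last corner nut of the unit-cell frame

## Task

Three corners of the acrylic unit-cell frame on the turntable are finished with a nut and a red atom; the fourth has only its black knurled nut, partly screwed on to a bare threaded stud. Holding that nut lightly (it is thin-walled plastic and cracks if gripped with more than 60 N), screw it down, clockwise from above, until it bottoms on the porcelain hub, then back it off a quarter turn so that the porcelain is free, and finish with your fingers still holding it there so that its grub screw can be tightened. Do not lean on the frame or its atoms, and leave the other things on the table where they are.

Things in the scene. Friction and masses are not known exactly. Their poses are not given: they have to be found in the camera images.
- nut: the nut to be set: black plastic, round, straight-knurled, 36 mm diameter, 22 mm high; the only corner nut with no red atom on top. Origin on its axis at its underside, z up; it rises with the nut but does not turn (see nut_turn). White index line on top, steel grub screw in the flank. Thin-walled: cracks at a grip over 60 N (60 N from each finger). Free space all round
- nut_turn (a joint): angle of that nut on its right-hand thread, rad: 0 = bottomed on the hub (hard stop), growing as it is unscrewed (counter-clockwise from above), 4 mm of rise per turn. It starts 2.4 to 5.2 rad up. Turning takes about 0.06 N m; it stays where it is left. A quarter turn is 1.571 rad
- hub_top (a point): centre of the top of the white porcelain hub under the nut, where the nut bottoms, 219 mm above the table. The hub is 30 mm across and 14 mm high and stands on the top corner of the frame (bars 14 mm wide), so finger tips may reach 12 mm below this point beside it. The nearest finished corner is 136 mm away
- stud_tip (a point): tip of the 10 mm aluminium threaded stud that passes up through the nut, 37 mm above hub_top (15 mm above the top of the bottomed nut)
- cell: clear acrylic cubic unit-cell frame, 150 mm outside, fixed on the turntable's cast-iron platter (260 mm diameter, 14 mm thick); the brake is on, it does not turn. Origin at the centre of the platter's underside, 41 mm above the table, z up. Corner axes at x, y = +-68 mm, the nut to be set at (+68, +68); the three others carry finished nuts and 44 mm red atoms whose tops are 250 mm above the origin
- turntable: cast-iron foot of the turntable, 190 mm across, 41 mm high, fixed; origin at the centre of its underside. Its steel knurled brake knob sticks out level along +x to 163 mm from the axis, 24 mm above the table
- atom: the fourth red plastic atom, a 44 mm ball on a 22 mm ferrule, 49 mm high, standing loose on the table; origin under its centre. Leave alone
- rods: a banded bundle of seven grey aluminium bond rods, 180 mm long (along its x), 32 mm wide, 15 mm high, lying on the table; origin under its centre. Leave alone
- tray: a black lacquered tray, 200 x 140 x 28 mm, with white porcelain hubs in it; origin under its centre. Leave alone

How it is judged:
By the outcome, as a careful person would: the job done as asked, in the order asked, and still so for the second after the job is handed in, while the arm keeps its last pose, push and grip.
It also fails if it takes over 70 s, if anything falls off the work surface, if the arm or the gripper's body presses on something with over 40 N, if the wrist force passes 120 N, or if a joint passes its speed limit or range.

## Robot

A 7-joint arm with a two-finger parallel gripper is mounted at the origin on the work surface. World frame = base frame: x ahead of the robot, y to its left, z up, the work surface at z = 0. Lengths are in m, angles in rad, forces in N, time in s.
With the tool pointing down it reaches from about 0.35 to 0.9 m from the base axis. Payload 19.9 kg.
Tool frame: the origin (TCP) lies between the finger pads, 19 mm behind the fingertips; this is the grasp point; z points along the fingers, y is the line along which they close (so a half turn about z gives the same grasp; the last joint's range is limited). The gripper opens to 85 mm and grips with 20 to 120 N. Pads are 22 mm wide; open, the fingers measure 114 mm over their backs; the gripper's body (76 mm by 85 mm) begins 54 mm behind the grasp point. The pads swing forward as they close: fully open they stand 13 mm farther back than shut.
Start: joints at [-1.331, 0.417, -0.01, 1.614, 0.005, 1.111, -0.053], TCP at [0.173, 0.601, 0.25] pointing down, gripper open.
Joint ranges: [-2.81, 2.81], [-0.39, 2.02], [-1.27, 1.25], [0.06, 2.57], [-1.19, 4.33], [0.19, 2], [-2.82, 2.82]. Speed limits (rad/s): [1.89, 1.89, 2.39, 2.39, 3.01, 3.01, 3.01].

## Interface

Orientations are given as a 3x3 rotation matrix whose columns are the frame's x, y, z axes.
In Python, from station import robot, camera, job gives the robot as it stands.
- The arm moves only by the shell command python3 -m inch 'ROWS'. ROWS is JSON, a list of rows, each a list of 7 numbers: the shift along the tool's x, y, z in m, then the turn, a rotation vector about the tool's x, y, z in rad, then the finger opening in m, from 0 to 0.0854. A call has 1 to 8 rows; each row shifts and turns the commanded pose from where the row before left it, along the tool's axes as they then stand; what a row does not reach is not made up. A row lasts 1/12 s, in which the tool goes at most 41.7 mm and 7.16 degrees, less where a joint would pass 70% of its speed; a pose out of reach is approached as far as the arm can. A call with a gripper value outside its range is refused whole. The fingers move at their own pace and stop on an object; the grip force is fixed at half the most. Time passes only in rows, so rows that do not move let the fingers close. It gives the time, the measured TCP pose, the force, the opening and the grip force at its end, in the units of the state.
- robot.sense(): the state, without advancing time (a new reading comes with each control period).
- camera(name): name is "side" or "top" or "wrist"; returns a dict with "img" (400x640x3 uint8, red, green, blue), "depth" (400x640 float32, m along the optical axis (not along the pixel's ray), 0 where there is no reading), "fx", "fy", "cx", "cy" (pixels), "k1" (the pictures are not rectified: a ray, as slopes to the right and down, at radius r is drawn at 1 + k1 r^2 times it, then the intrinsics apply), "rvec" (rotation vector, rad) and "tvec" (3), from world to camera coordinates, as OpenCV has them; the wrist camera has in their place "tool_from_camera" (4x4, takes a point from camera to tool coordinates, whose origin is the TCP and whose axes are the flange's). Camera axes: x right, y down, z forward; pixel columns grow to the right and rows downward; lengths in m; the calibration is good to about 2 mm. A picture is of the moment at which its call begins: read the wrist's pose just before it.
- job.close_job(): hands the job in; it is judged then, once.
The state is a dict: "time_s": time; "q": joint angles; "qvel": joint speeds; "joint_torque": joint torques, N m; "position": TCP position; "eef_rot": TCP orientation; "wrist_force": force on the tool from outside, world axes, zero at the start; "moment": the same for the moment, N m; "opening": finger opening in m; "grasp_force": force on a finger pad.
Only numpy, scipy, OpenCV 4.12 (cv2) and the standard library are available. Lean on these libraries where they do the work, as an engineer would, in place of code of your own. Each camera call takes 0.05 s, during which the arm holds its last target. There are 200 camera calls.

## Working session

There is one attempt and no reset: what is moved stays moved. The work goes in short steps, Python scripts to look and compute and a shell command to move; the robot and the scene stay as the last step left them, time stands still between calls to the robot, and variables do not carry over. Pictures are saved under pics/ and viewed, at most 10 in all, crops included, and the job is handed in when it is done.

```bash
ls; mkdir -p pics; python3 - <<'E'
from station import robot,camera
import cv2,numpy as np
s=robot.sense();print({k:np.round(v,3).tolist() for k,v in s.items()})
for n in ["top","side"]:
    c=camera(n);cv2.imwrite(f"pics/{n}0.png",c["img"][:,:,::-1]);print(n,{k:np.round(v,4).tolist() for k,v in c.items() if k not in("img","depth")})
E
```

```text
pics
{'time_s': 0.0, 'q': [-1.332, 0.418, -0.01, 1.614, 0.005, 1.111, -0.053], 'qvel': [-0.001, -0.002, 0.001, -0.0, -0.002, 0.0, -0.001], 'joint_torque': [-0.001, -86.446, 0.679, -43.491, 0.019, 0.008, 0.0], 'position': [0.173, 0.6, 0.249], 'eef_rot': [[-0.961, 0.277, -0.0], [0.277, 0.961, -0.001], [-0.0, -0.001, -1.0]], 'wrist_force': [-0.521, -0.071, -0.094], 'moment': [-0.056, 0.014, 0.028], 'grasp_force': 0.0, 'opening': 0.085}
top {'fx': 499.2109, 'fy': 499.2109, 'cx': 318.5935, 'cy': 200.978, 'k1': -0.1327, 'rvec': [2.216, -2.1554, 0.1154], 'tvec': [-0.0258, 0.6238, 1.5391]}
side {'fx': 503.6148, 'fy': 503.6148, 'cx': 327.4917, 'cy': 198.6355, 'k1': -0.0354, 'rvec': [2.1599, -0.3373, 0.1651], 'tvec': [-0.5992, 0.2634, 1.3779]}
```

View pics/top0.png

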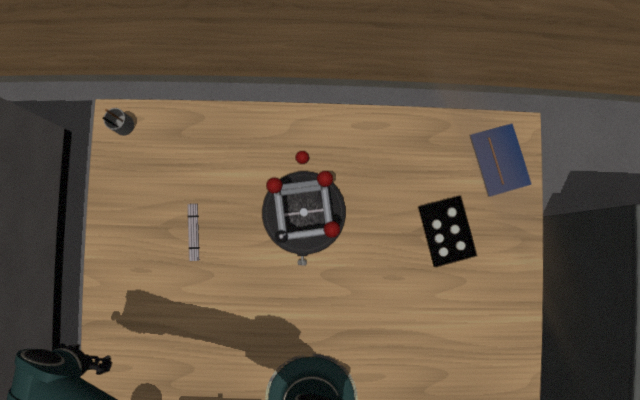

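View pics/side0.png

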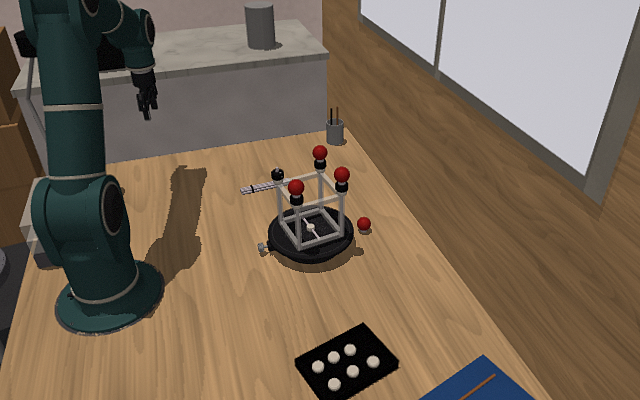

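The top view shows the bare nut at about (282,236), with the red atoms at the other three corners. In the side view the nut is at about (278,175). I'll zoom in on both and triangulate.

```bash
cat > h.py <<'E'
import numpy as np,cv2
from station import robot,camera
def slopes(c,uv):
    K=np.array([[c["fx"],0,c["cx"]],[0,c["fy"],c["cy"]],[0,0,1]])
    return cv2.undistortPoints(np.array(uv,float).reshape(-1,1,2),K,np.array([c["k1"],0,0,0,0.])).reshape(-1,2)
def ray(c,uv,pose=None):
    d=np.append(slopes(c,uv)[0],1)
    if "rvec" in c:
        R=cv2.Rodrigues(np.array(c["rvec"],float))[0].T; o=-R@np.array(c["tvec"])
    else:
        T=np.array(c["tool_from_camera"]); p,E=pose; R=E@T[:3,:3]; o=p+E@T[:3,3]
    d=R@d; return o,d/np.linalg.norm(d)
def onz(c,uv,z,pose=None):
    o,d=ray(c,uv,pose); return o+d*(z-o[2])/d[2]
def cross(r1,r2):
    (a,d),(b,e)=r1,r2
    t=np.linalg.lstsq(np.c_[d,-e],b-a,rcond=None)[0]
    p,q=a+t[0]*d,b+t[1]*e; return (p+q)/2,np.linalg.norm(p-q)
def pose():
    s=robot.sense(); return np.array(s["position"]),np.array(s["eef_rot"])
E
python3 - <<'E'
from h import *
ct,cs=camera("top"),camera("side")
def reds(c):
    h=cv2.cvtColor(c["img"],cv2.COLOR_RGB2HSV)
    m=((h[...,0]<8)|(h[...,0]>172))&(h[...,1]>170)&(h[...,2]>60)
    n,l,st,ce=cv2.connectedComponentsWithStats(m.astype(np.uint8))
    return [ce[i] for i in range(1,n) if st[i,4]>40]
rt,rs=reds(ct),reds(cs)
for a in rt:
    for b in rs:
        p,e=cross(ray(ct,a),ray(cs,b))
        if e<.015:print(a.round(1),b.round(1),p.round(4),round(e,4))
print(cross(ray(ct,(282,236)),ray(cs,(278,175))))
A=cv2.resize(ct["img"][216:256,262:302],(400,400),interpolation=2)
B=cv2.resize(cs["img"][160:200,258:298],(400,400),interpolation=2)
cv2.imwrite("pics/z1.png",np.hstack([A,B])[:,:,::-1])
E
```

```text
[301.8 156.9] [363.4 223. ] [0.7623 0.0482 0.0297] 0.0002
[324.7 178.2] [341.4 173.9] [ 0.6642 -0.0188  0.2712] 0.0
[273.9 184.9] [319.4 151.7] [0.6422 0.1154 0.2719] 0.0001
[331.7 229.2] [295.5 186.8] [ 0.5295 -0.0408  0.2712] 0.0003
(array([0.50947004, 0.09143497, 0.23208525]), np.float64(0.0022862394647927527))
```

View pics/z1.png

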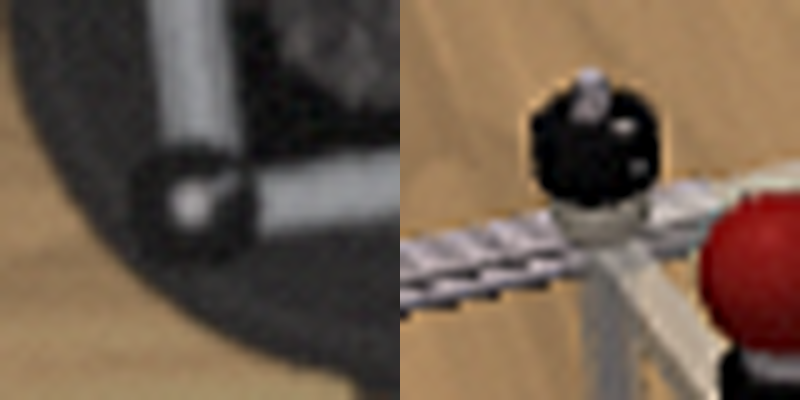

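Triangulated atom centres put the missing corner at about (0.5075, 0.0934). The crop shows the stud tip at side (277,167.5) and top (281.2,236.7), with the white index line pointing right and up from the centre. I'll raise the arm, then move above the nut.

```bash
python3 -m inch '[[0,0,-0.03,0,0,0,0.085],[0,0,-0.03,0,0,0,0.085],[-0.029,-0.025,-0.02,0,0,0,0.085],[-0.029,-0.025,-0.01,0,0,0,0.085],[-0.029,-0.025,0,0,0,0,0.085],[-0.029,-0.025,0,0,0,0,0.085],[-0.029,-0.025,0,0,0,0,0.085],[-0.029,-0.025,0,0,0,0,0.085]]' 
python3 -m inch '[[-0.029,-0.025,0,0,0,0,0.085],[-0.029,-0.025,0,0,0,0,0.085],[-0.029,-0.025,0,0,0,0,0.085],[-0.029,-0.025,0,0,0,0,0.085],[-0.029,-0.025,0,0,0,0,0.085],[-0.029,-0.025,0,0,0,0,0.085],[-0.029,-0.02,0,0,0,0,0.085],[-0.029,-0.02,0,0,0,0,0.085]]'
python3 -c "
from station import robot;print(robot.sense()['q'])"
```

```text
time_s: 0.87
position: [0.2987, 0.4075, 0.3393]
eef_rot: [[-0.961, 0.277, -0.0], [0.277, 0.961, 0.0], [0.0, 0.0, -1.0]]
wrist_force: [1.6, 0.9, 0.5]
opening: 0.0847
grasp_force: 0.0
time_s: 1.53
position: [0.469, 0.1606, 0.3395]
eef_rot: [[-0.961, 0.277, 0.0], [0.277, 0.961, 0.0], [-0.0, 0.0, -1.0]]
wrist_force: [-0.5, 1.0, -0.6]
opening: 0.085
grasp_force: 0.0
[-0.7358033   0.10384057  0.37369869  1.82216901 -0.04041231  1.22252682
  0.93956459]
```

```bash
python3 -m inch '[[-0.024,-0.024,0,0,0,0,0.085],[-0.024,-0.024,0,0,0,0,0.085],[-0.0076,-0.0057,0,0,0,0,0.085],[0,0,0,0,0,0,0.085],[0,0,0,0,0,0,0.085]]'
python3 - <<'E'
from h import *
p,E=pose();c=camera("wrist")
print(p,E.round(3),np.round(robot.sense()["q"],3));print(np.round(c["tool_from_camera"],3),c["fx"],c["cx"],c["cy"],c["k1"])
cv2.imwrite("pics/w1.png",c["img"][:,:,::-1])
np.save("w1.npy",np.append(p,E.ravel()))
E
```

```text
time_s: 1.95
position: [0.5068, 0.0955, 0.3391]
eef_rot: [[-0.961, 0.278, -0.0], [0.278, 0.961, -0.0], [0.0, -0.0, -1.0]]
wrist_force: [0.2, 0.6, -0.1]
opening: 0.0853
grasp_force: 0.0
[0.50679007 0.0954535  0.33907881] [[-0.961  0.278 -0.   ]
 [ 0.278  0.961 -0.   ]
 [ 0.    -0.    -1.   ]] [-0.636  0.148  0.437  1.78  -0.067  1.228  1.11 ]
[[-0.    -0.945 -0.328  0.086]
 [ 1.     0.    -0.001 -0.   ]
 [ 0.001 -0.328  0.945 -0.124]
 [ 0.     0.     0.     1.   ]] 291.24674992360127 319.24091055330587 204.59292806920263 0.009203138283254562
```

View pics/w1.png

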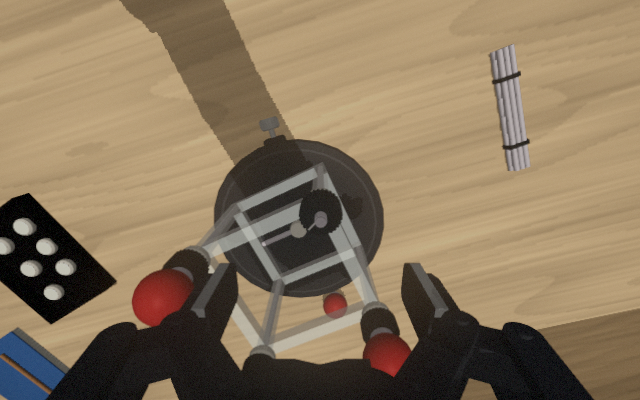

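The wrist view shows the nut at about (321,212), with its stud tip near (320,219). Next I'll rotate counter-clockwise to get the most clockwise travel. That also gives a second view.

```bash
python3 -m inch '[[0,0,0,0,0,-0.12,0.085],[0,0,0,0,0,-0.12,0.085],[0,0,0,0,0,-0.12,0.085],[0,0,0,0,0,-0.12,0.085],[0,0,0,0,0,-0.12,0.085],[0,0,0,0,0,-0.12,0.085],[0,0,0,0,0,-0.12,0.085],[0,0,0,0,0,-0.12,0.085]]'>/dev/null
python3 -m inch '[[0,0,0,0,0,-0.12,0.085],[0,0,0,0,0,-0.12,0.085],[0,0,0,0,0,-0.12,0.085],[0,0,0,0,0,-0.12,0.085],[0,0,0,0,0,-0.1,0.085],[0,0,0,0,0,0,0.085],[0,0,0,0,0,0,0.085]]'
python3 - <<'E'
from h import *
p,E=pose();c=camera("wrist");print(p.round(4),np.round(robot.sense()["q"],3))
np.save("w2.npy",np.append(p,E.ravel()))
cv2.imwrite("pics/w2.png",c["img"][:,:,::-1])
a=cv2.imread("pics/w1.png")[182:242,290:350];b=c["img"][182:242,290:350,::-1]
cv2.imwrite("pics/z2.png",np.hstack([cv2.resize(x,(400,400),interpolation=cv2.INTER_CUBIC) for x in(a,b)]))
E
```

```text
time_s: 3.25
position: [0.5065, 0.0964, 0.3393]
eef_rot: [[-0.308, -0.951, -0.0], [-0.951, 0.308, 0.0], [-0.0, 0.0, -1.0]]
wrist_force: [-0.1, 0.1, -0.7]
opening: 0.085
grasp_force: 0.0
[0.5065 0.0964 0.3393] [-0.518  0.144  0.303  1.777 -0.046  1.228  2.625]
```

View pics/z2.png

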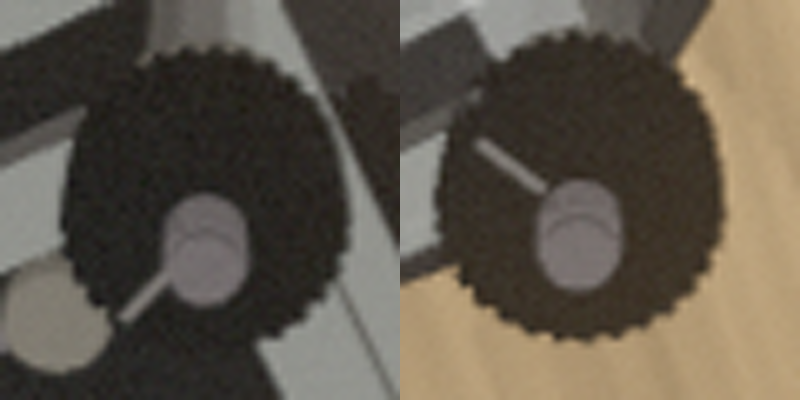

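The crops show the stud tip circle at w1 (320.2,221.7) and w2 (316.5,219.6). Its base on the nut top is at w1 (320.4,215.7) and w2 (316.5,213.9), and the outer end of the index line is at w1 (307.8,229.8) and w2 (301.2,203).

```bash
python3 - <<'E'
from h import *
c=camera("wrist")
P=[]
for f in("w1.npy","w2.npy"):
    a=np.load(f);P.append((a[:3],a[3:].reshape(3,3)))
px=dict(tip=[(320.25,221.7),(316.5,219.6)],base=[(320.4,215.7),(316.5,213.9)],line=[(307.8,229.8),(301.2,203.0)])
R={}
for k,(u,v) in px.items():
    q,e=cross(ray(c,u,P[0]),ray(c,v,P[1]));R[k]=q;print(k,q.round(4),round(e,4))
    if k=="tip":print(onz(c,u,.256,P[0]).round(4),onz(c,v,.256,P[1]).round(4))
d=R["line"]-R["base"];print("line yaw",np.arctan2(d[1],d[0]))
c=camera("side");t=camera("top")
print("tip side/top",cross(ray(t,(280.8,236.3)),ray(c,(276.8,167.5))))
a,b=[np.array(x) for x in((.6642,-.0188),(.6422,.1154))];print("cell yaw",np.arctan2(*(b-a)[::-1]))
p,E=pose();
d=E.T@(np.array([*R["tip"][:2],.231])-p);print("tool shift",d.round(4))
E
```

```text
tip [0.5079 0.0969 0.2536] 0.0023
[0.5081 0.0976 0.256 ] [0.5066 0.0953 0.256 ]
base [0.5081 0.097  0.2407] 0.0022
line [0.5166 0.0837 0.2422] 0.0021
line yaw -0.9991760705183711
tip side/top (array([0.50811263, 0.09331965, 0.25636798]), np.float64(0.002068652106486543))
cell yaw 1.7332854360121002
tool shift [-0.0014 -0.0008  0.1083]
```

```bash
python3 -m inch '[[0.0004,-0.0017,0.02,0,0,0,0.085],[0,0,0.02,0,0,0,0.085],[0,0,0.02,0,0,0,0.085],[0,0,0.02,0,0,0,0.085],[0,0,0.015,0,0,0,0.085],[0,0,0.012,0,0,0,0.085],[0,0,0,0,0,0,0.085],[0,0,0,0,0,0,0.085]]'
python3 -m inch '[[0,0,0,0,0,0,0.06],[0,0,0,0,0,0,0.05],[0,0,0,0,0,0,0.045],[0,0,0,0,0,0,0.042],[0,0,0,0,0,0,0.040],[0,0,0,0,0,0,0.039],[0,0,0,0,0,0,0.038],[0,0,0,0,0,0,0.038]]'
```

```text
time_s: 4.12
position: [0.5082, 0.0946, 0.2323]
eef_rot: [[-0.307, -0.952, -0.001], [-0.952, 0.307, -0.0], [0.001, 0.001, -1.0]]
wrist_force: [0.6, -0.1, -0.2]
opening: 0.0851
grasp_force: 0.0
time_s: 4.78
position: [0.5084, 0.0945, 0.2324]
eef_rot: [[-0.307, -0.952, 0.0], [-0.952, 0.307, -0.0], [0.0, -0.0, -1.0]]
wrist_force: [0.1, -0.2, 0.4]
opening: 0.038
grasp_force: 0.0
```

Now close gently below 36 mm and watch the force.

```bash
python3 -m inch '[[0,0,0,0,0,0,0.037],[0,0,0,0,0,0,0.0365],[0,0,0,0,0,0,0.0362]]';python3 -m inch '[[0,0,0,0,0,0,0.036],[0,0,0,0,0,0,0.036]]';python3 -m inch '[[0,0,0,0,0,0,0.0358],[0,0,0,0,0,0,0.0358]]'
```

```text
time_s: 5.03
position: [0.5084, 0.0946, 0.2323]
eef_rot: [[-0.307, -0.952, 0.0], [-0.952, 0.307, -0.0], [0.0, -0.0, -1.0]]
wrist_force: [-0.3, -0.5, -0.1]
opening: 0.0358
grasp_force: 0.0
time_s: 5.2
position: [0.5083, 0.0945, 0.2323]
eef_rot: [[-0.307, -0.952, -0.0], [-0.952, 0.307, -0.0], [0.0, 0.0, -1.0]]
wrist_force: [-0.4, 0.7, -0.0]
opening: 0.0363
grasp_force: 0.3
time_s: 5.37
position: [0.5083, 0.0945, 0.2323]
eef_rot: [[-0.307, -0.952, -0.0], [-0.952, 0.307, -0.0], [0.0, 0.0, -1.0]]
wrist_force: [-1.6, 0.1, 0.1]
opening: 0.0361
grasp_force: 2.9
```

```bash
python3 -m inch '[[0,0,0,0,0,0,0.0352],[0,0,0,0,0,0,0.0352]]';python3 -m inch '[[0,0,0,0,0,0,0.0345],[0,0,0,0,0,0,0.0345]]'
```

```text
time_s: 5.53
position: [0.5083, 0.0946, 0.2323]
eef_rot: [[-0.307, -0.952, -0.0], [-0.952, 0.307, -0.0], [0.0, 0.0, -1.0]]
wrist_force: [-1.0, 0.2, 2.2]
opening: 0.0356
grasp_force: 14.6
time_s: 5.7
position: [0.5084, 0.0946, 0.2324]
eef_rot: [[-0.307, -0.952, 0.0], [-0.952, 0.307, -0.0], [0.0, -0.0, -1.0]]
wrist_force: [-2.5, 0.3, 2.4]
opening: 0.0353
grasp_force: 29.8
```

```bash
cat > m.py <<'E'
from h import *
s=robot.sense();E=np.array(s["eef_rot"]);print("yaw %.4f q7 %.3f"%(np.arctan2(E[1,0],E[0,0]),s["q"][6]),"F",np.round(s["wrist_force"],1),"M",np.round(s["moment"],3),"grip %.1f"%s["grasp_force"],np.round(s["position"],4))
E
python3 m.py;python3 -m inch '[[0,0,0.00003,0,0,0.05,0.0345],[0,0,0.00005,0,0,0.08,0.0345],[0,0,0.00005,0,0,0.08,0.0345],[0,0,0.00005,0,0,0.08,0.0345],[0,0,0,0,0,0,0.0345]]'>/dev/null;python3 m.py
python3 -c "
from h import *
c=camera('side');cv2.imwrite('pics/s2.png',cv2.resize(c['img'][140:200,248:308],(500,500),interpolation=2)[:,:,::-1])"
```

```text
yaw -1.8824 q7 2.667 F [-2.5  0.3  2.4] M [0.059 0.521 0.017] grip 29.8 [0.5084 0.0946 0.2324]
yaw -2.1763 q7 2.386 F [-4.6  0.2  3.9] M [ 0.011  0.978 -0.077] grip 29.9 [0.5081 0.0947 0.2321]
```

View pics/s2.png

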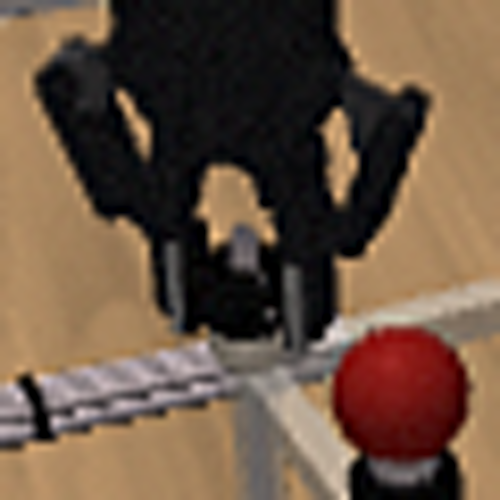

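The side view shows both fingers evenly around the nut, tips beside the hub. Continuing.

```bash
python3 -m inch '[[0,0,0.00006,0,0,0.1,0.0345],[0,0,0.00006,0,0,0.1,0.0345],[0,0,0.00006,0,0,0.1,0.0345],[0,0,0.00006,0,0,0.1,0.0345],[0,0,0,0,0,0,0.0345]]'>/dev/null;python3 m.py
python3 -c "
from h import *
p,E=pose();c=camera('wrist');print(p.round(4));cv2.imwrite('pics/w3.png',cv2.resize(c['img'][182:262,280:360],(500,500),interpolation=2)[:,:,::-1])"
```

```text
yaw -2.5754 q7 2.005 F [-6.7  1.7  5.1] M [ 0.426  1.524 -0.041] grip 30.0 [0.5079 0.0949 0.2318]
[0.5079 0.0949 0.2318]
```

View pics/w3.png

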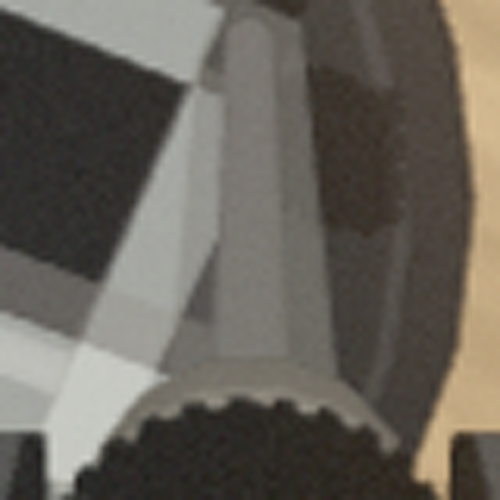

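The wrist view shows the nut and hub at the bottom of the crop, centred at column 320, with the index line below the crop. I'll find the line numerically with a polar sample on the nut top.

```bash
cat > line.py <<'E'
from h import *
def line(z=.2425):
    p,E=pose();c=camera("wrist");T=np.array(c["tool_from_camera"])
    ang=np.radians(np.arange(0,360,1.));rad=np.arange(.0085,.0155,.0005)
    A,R=np.meshgrid(ang,rad,indexing="ij")
    W=np.stack([p[0]+R*np.cos(A),p[1]+R*np.sin(A),0*A+z],-1).reshape(-1,3)
    X=((W-p)@E-T[:3,3])@T[:3,:3]
    K=np.array([[c["fx"],0,c["cx"]],[0,c["fy"],c["cy"]],[0,0,1]])
    uv=cv2.projectPoints(X,np.zeros(3),np.zeros(3),K,np.array([c["k1"],0,0,0,0.]))[0].reshape(360,-1,2).astype(np.float32)
    v=cv2.remap(cv2.cvtColor(c["img"],cv2.COLOR_RGB2GRAY),uv[...,0],uv[...,1],1)
    m=np.median(v,1);ty=np.arctan2(E[1,0],E[0,0])
    pk=[i for i in np.argsort(-m)[:12]]
    print("line-yaw candidates (world deg:grey)",[(int(i),int(m[i])) for i in pk],"median",np.median(m),"tool yaw",round(np.degrees(ty)%360,1))
    return c
c=line()
E
python3 - <<'E'
from line import *
cv2.imwrite('pics/w4.png',cv2.resize(c['img'][240:320,270:370],(750,600),interpolation=2)[:,:,::-1])
E
```

```text
line-yaw candidates (world deg:grey) [(259, 136), (260, 136), (258, 133), (261, 132), (56, 129), (57, 129), (32, 128), (52, 128), (58, 128), (41, 128), (42, 128), (39, 128)] median 42.5 tool yaw 212.7
```

View pics/w4.png

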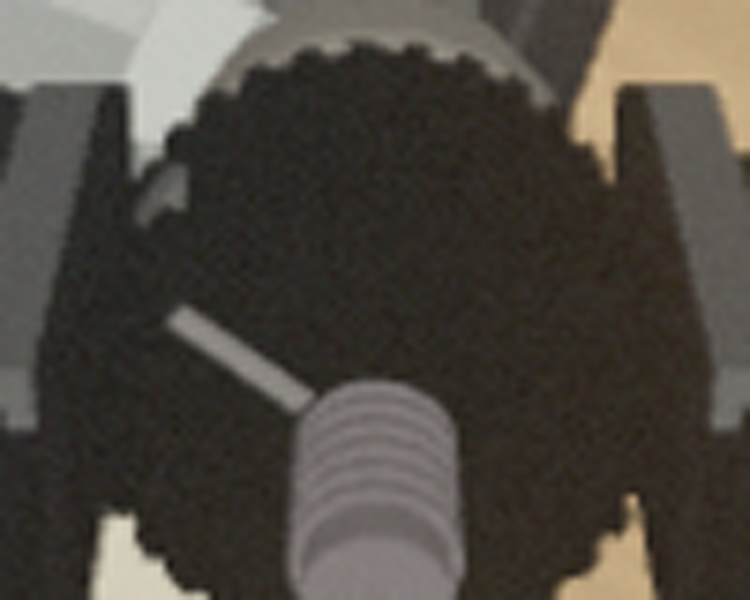

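The index line (259.5° world) sits 46.8° from tool yaw, clearly visible at crop (180,320)–(305,405). It is turning with the fingers. I'll continue, easing the lateral force slightly.

```bash
python3 -m inch '[[0.00025,0.00016,0,0,0,0.1,0.0345],[0,0,0.00006,0,0,0.1,0.0345],[0,0,0.00006,0,0,0.1,0.0345],[0,0,0.00006,0,0,0.1,0.0345]]'>/dev/null;python3 m.py
python3 -m inch '[[0,0,0.00006,0,0,0.1,0.0345],[0,0,0.00006,0,0,0.1,0.0345],[0,0,0.00006,0,0,0.1,0.0345],[0,0,0.00006,0,0,0.1,0.0345]]'>/dev/null;python3 m.py; python3 line.py
```

```text
yaw -2.9731 q7 1.626 F [-6.1  6.2  2.2] M [1.184 1.238 0.083] grip 29.9 [0.5077 0.0953 0.2316]
yaw 2.9104 q7 1.248 F [-5.2  8.2  2.4] M [1.526 1.172 0.05 ] grip 29.8 [0.5077 0.0956 0.2314]
line-yaw candidates (world deg:grey) [(215, 124), (216, 123), (214, 123), (213, 120), (342, 117), (343, 117), (353, 117), (344, 117), (352, 117), (351, 117), (334, 116), (355, 116)] median 29.5 tool yaw 166.8
```

```bash
python3 -m inch '[[0.0003,0.00045,0,0,0,0.1,0.0345],[0,0,0.00006,0,0,0.1,0.0345],[0,0,0.00006,0,0,0.1,0.0345],[0,0,0.00006,0,0,0.1,0.0345]]'>/dev/null;python3 m.py
python3 -m inch '[[0,0,0.00006,0,0,0.1,0.0345],[0,0,0.00006,0,0,0.1,0.0345],[0,0,0.00006,0,0,0.1,0.0345]]'>/dev/null;python3 m.py
python3 -m inch '[[0,0,0.00006,0,0,0.1,0.0345],[0,0,0.00006,0,0,0.1,0.0345]]'>/dev/null;python3 m.py; python3 line.py
```

```text
yaw 2.5103 q7 0.871 F [-2.4  6.3  0.2] M [1.399 0.454 0.076] grip 29.7 [0.5078 0.096  0.2312]
yaw 2.2106 q7 0.591 F [-0.6  8.4 -0.8] M [1.689 0.04  0.058] grip 29.7 [0.508  0.0962 0.2311]
yaw 2.0106 q7 0.406 F [ 0.9  7.4 -1.3] M [ 1.747 -0.256  0.054] grip 29.7 [0.5082 0.0963 0.231 ]
line-yaw candidates (world deg:grey) [(169, 130), (168, 129), (170, 129), (167, 126), (272, 122), (273, 122), (274, 122), (275, 122), (280, 122), (281, 122), (299, 122), (298, 122)] median 33.5 tool yaw 115.2
```

```bash

python3 -m inch '[[0.00027,0.0001,0.00006,0,0,0.1,0.0345],[0,0,0.00006,0,0,0.1,0.0345]]'>/dev/null;python3 m.py
python3 -m inch '[[0,0,0.00006,0,0,0.1,0.0345],[0,0,0.00006,0,0,0.1,0.0345]]'>/dev/null;python3 m.py; python3 line.py
```

```text
yaw 1.8111 q7 0.222 F [ 3.8  6.3 -2.7] M [ 1.52  -0.7    0.114] grip 29.7 [0.5083 0.0964 0.2309]
yaw 1.6105 q7 0.038 F [ 4.8  7.7 -3.2] M [ 1.508 -1.007  0.041] grip 29.7 [0.5085 0.0964 0.2308]
line-yaw candidates (world deg:grey) [(148, 132), (149, 132), (147, 131), (150, 130), (276, 127), (280, 127), (279, 127), (278, 127), (146, 127), (275, 126), (249, 126), (252, 126)] median 38.0 tool yaw 92.3
```

```bash

python3 -m inch '[[0.0002,0.0002,0.00003,0,0,0.1,0.0345],[0,0,0.00005,0,0,0.1,0.0345]]'>/dev/null;python3 m.py
python3 -m inch '[[0,0,0.00005,0,0,0.1,0.0345],[0,0,0.00005,0,0,0.1,0.0345]]'>/dev/null;python3 m.py
python3 -m inch '[[0,0,0.00005,0,0,0.1,0.0345],[0,0,0.00005,0,0,0.1,0.0345]]'>/dev/null;python3 m.py; python3 line.py
```

```text
yaw 1.4109 q7 -0.143 F [ 5.7  6.4 -3.4] M [ 1.26  -1.077  0.068] grip 29.7 [0.5087 0.0964 0.2307]
yaw 1.2102 q7 -0.323 F [ 7.4  5.8 -5.6] M [ 1.131 -1.365  0.096] grip 29.7 [0.5089 0.0964 0.2307]
yaw 1.0102 q7 -0.500 F [ 7.9  5.  -6.6] M [ 1.063 -1.727  0.014] grip 29.7 [0.509  0.0963 0.2306]
line-yaw candidates (world deg:grey) [(116, 143), (117, 142), (118, 140), (115, 140), (226, 136), (231, 136), (230, 135), (246, 135), (227, 135), (225, 135), (218, 135), (243, 135)] median 43.0 tool yaw 57.9
```

```bash

python3 -m inch '[[0.0002,0.0002,0.0002,0,0,0.1,0.0345],[0,0,0.0002,0,0,0.1,0.0345]]'>/dev/null;python3 m.py
python3 -m inch '[[0,0,0.00007,0,0,0.1,0.0345],[0,0,0.00007,0,0,0.1,0.0345]]'>/dev/null;python3 m.py
python3 -m inch '[[0,0,0.00007,0,0,0.1,0.0345],[0,0,0.00007,0,0,0.1,0.0345]]'>/dev/null;python3 m.py; python3 line.py
```

```text
yaw 0.8108 q7 -0.674 F [ 5.8  3.8 -1.5] M [ 0.768 -1.117  0.515] grip 30.1 [0.5092 0.0962 0.2303]
yaw 0.6104 q7 -0.847 F [4.5 3.4 2.4] M [ 0.514 -0.903  0.824] grip 30.4 [0.5088 0.0957 0.2301]
yaw 0.4103 q7 -1.016 F [-3.7 -2.5  1.5] M [-0.45   0.771  0.837] grip 30.6 [0.5087 0.0956 0.2299]
line-yaw candidates (world deg:grey) [(102, 137), (101, 137), (100, 135), (103, 134), (200, 130), (99, 130), (199, 130), (196, 129), (198, 129), (197, 129), (206, 129), (208, 129)] median 41.0 tool yaw 23.5
```

The moment rose to 0.83 N·m and the fingers slip, so the nut has bottomed. Now I'll unwind the elastic twist in small steps to find the zero-torque angle.

```bash

for i in 1 2 3; do python3 m.py; python3 line.py|cut -c1-100; python3 -m inch '[[0,0,0,0,0,-0.05,0.0345],[0,0,0,0,0,0,0.0345]]'>/dev/null;done;python3 m.py; python3 line.py|cut -c1-100
```

```text
yaw 0.4023 q7 -1.023 F [ 1.1 -1.4  2.9] M [-0.195 -0.209  0.624] grip 30.6 [0.5089 0.0957 0.2299]
line-yaw candidates (world deg:grey) [(103, 138), (102, 138), (104, 138), (101, 133), (194, 130), (1
yaw 0.4686 q7 -0.967 F [3.5 0.5 1.2] M [ 0.185 -0.832  0.052] grip 30.5 [0.5089 0.0957 0.23  ]
line-yaw candidates (world deg:grey) [(105, 138), (106, 138), (107, 136), (104, 136), (199, 130), (2
yaw 0.5147 q7 -0.928 F [5.7 0.7 1.4] M [ 0.252 -1.173  0.026] grip 30.5 [0.5088 0.0957 0.23  ]
line-yaw candidates (world deg:grey) [(108, 138), (107, 138), (109, 138), (106, 134), (110, 132), (2
yaw 0.5638 q7 -0.886 F [4.7 0.2 2.3] M [ 0.323 -1.116  0.058] grip 30.5 [0.5088 0.0957 0.2301]
line-yaw candidates (world deg:grey) [(110, 139), (111, 138), (112, 137), (109, 136), (204, 132), (2
```

```bash

python3 -m inch '[[0,0,-0.00006,0,0,-0.1,0.0345],[0,0,-0.00006,0,0,-0.1,0.0345],[0,0,-0.00006,0,0,-0.1,0.0345],[0,0,-0.00006,0,0,-0.1,0.0345],[0,0,-0.00006,0,0,-0.1,0.0345]]'>/dev/null;python3 m.py; python3 line.py|cut -c1-100
python3 -m inch '[[0,0,-0.00006,0,0,-0.1,0.0345],[0,0,-0.00006,0,0,-0.1,0.0345],[0,0,-0.00006,0,0,-0.1,0.0345],[0,0,-0.00006,0,0,-0.1,0.0345],[0,0,-0.00006,0,0,-0.1,0.0345]]'>/dev/null;python3 m.py; python3 line.py|cut -c1-100
```

```text
yaw 1.0657 q7 -0.451 F [4.4 2.  1.9] M [ 0.485 -0.829 -0.026] grip 30.6 [0.5087 0.0958 0.2303]
line-yaw candidates (world deg:grey) [(138, 143), (137, 142), (139, 142), (136, 139), (244, 136), (2
yaw 1.5641 q7 -0.005 F [2.5 2.7 2.8] M [ 0.57  -0.599 -0.086] grip 30.6 [0.5086 0.0958 0.2306]
line-yaw candidates (world deg:grey) [(164, 134), (163, 134), (165, 132), (162, 132), (277, 128), (2
```

```bash

python3 -m inch '[[0,0,-0.00006,0,0,-0.1,0.0345],[0,0,-0.00006,0,0,-0.1,0.0345],[0,0,-0.00006,0,0,-0.1,0.0345],[0,0,-0.00006,0,0,-0.1,0.0345],[0,0,-0.00004,0,0,-0.062,0.0345],[0,0,0,0,0,0,0.0345],[0,0,0,0,0,0,0.0345]]'>/dev/null;python3 m.py; python3 line.py|cut -c1-110
```

```text
yaw 2.0182 q7 0.411 F [1.7 4.5 4.8] M [ 0.775 -0.488  0.15 ] grip 30.8 [0.5085 0.0958 0.2308]
line-yaw candidates (world deg:grey) [(187, 130), (188, 130), (186, 129), (185, 127), (305, 123), (307, 123),
```

The apparent line angle drifts relative to the tool, which could be parallax or creep. To be sure of the quarter turn, I'll save this view, turn back gently to the stop, and compare the two views directly.

```bash
cat > snap.py <<'E'
import sys;from h import *
p,E=pose();c=camera("wrist");cv2.imwrite(sys.argv[1],c["img"][:,:,::-1])
E
python3 snap.py pics/e1.png
python3 -m inch '[[0,0,0.00006,0,0,0.1,0.0345],[0,0,0.00006,0,0,0.1,0.0345],[0,0,0.00006,0,0,0.1,0.0345],[0,0,0.00006,0,0,0.1,0.0345],[0,0,0.00006,0,0,0.1,0.0345],[0,0,0.00006,0,0,0.1,0.0345],[0,0,0.00006,0,0,0.1,0.0345]]'>/dev/null;python3 m.py;python3 snap.py pics/e2.png
python3 -m inch '[[0,0,0.00006,0,0,0.1,0.0345],[0,0,0.00006,0,0,0.1,0.0345],[0,0,0.00006,0,0,0.1,0.0345],[0,0,0.00006,0,0,0.1,0.0345],[0,0,0.00006,0,0,0.1,0.0345],[0,0,0.00006,0,0,0.1,0.0345],[0,0,0,0,0,0.05,0.0345],[0,0,0,0,0,0,0.0345]]'>/dev/null;python3 m.py;python3 snap.py pics/e3.png
for i in 1 2 3 4; do python3 -m inch '[[0,0,0.00002,0,0,0.03,0.0345],[0,0,0,0,0,0,0.0345],[0,0,0,0,0,0,0.0345]]'>/dev/null;python3 m.py;done
python3 - <<'E'
import cv2,numpy as np
I=[cv2.imread(f"pics/e{i}.png")[240:310,280:360] for i in(1,3)]
cv2.imwrite("pics/cmp.png",np.hstack([cv2.resize(x,(400,350),interpolation=cv2.INTER_CUBIC) for x in I]))
E
```

```text
yaw 1.3132 q7 -0.233 F [4.8 3.5 3.5] M [ 0.592 -0.866  0.065] grip 30.7 [0.5086 0.0958 0.2304]
yaw 0.6642 q7 -0.805 F [5.9 2.3 3.8] M [ 0.472 -1.164 -0.079] grip 30.6 [0.5088 0.0957 0.23  ]
yaw 0.6377 q7 -0.828 F [6.  2.6 2.4] M [ 0.489 -1.191 -0.067] grip 30.6 [0.5088 0.0957 0.2301]
yaw 0.6077 q7 -0.854 F [5.5 2.8 1.8] M [ 0.571 -1.219 -0.069] grip 30.6 [0.5088 0.0957 0.23  ]
yaw 0.5777 q7 -0.879 F [6.2 2.2 1.6] M [ 0.5   -1.293 -0.06 ] grip 30.6 [0.5088 0.0957 0.23  ]
yaw 0.5477 q7 -0.905 F [6.1 1.6 2.3] M [ 0.484 -1.245 -0.047] grip 30.6 [0.5088 0.0957 0.23  ]
```

View pics/cmp.png

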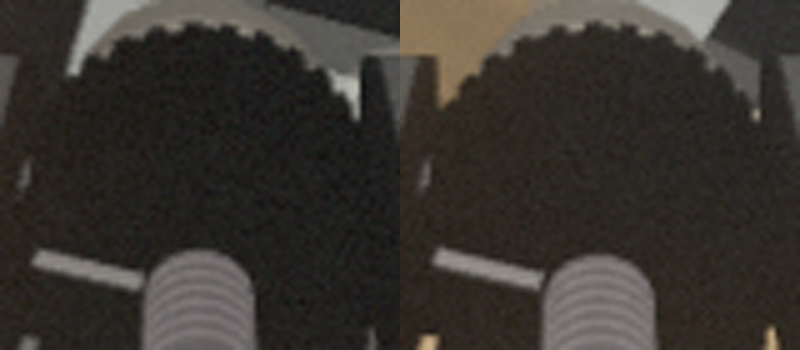

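Views e1 and e3 show the index line at the same pixels ((35,258)–(140,283) in both crops). So the nut turns rigidly with the fingers and the drift was an artefact. Next I'll find the stop gently.

```bash

for i in 1 2 3 4 5 6; do python3 -m inch '[[0,0,0,0,0,0.02,0.0345],[0,0,0,0,0,0,0.0345],[0,0,0,0,0,0,0.0345]]'>/dev/null;python3 m.py;done
```

```text
yaw 0.5278 q7 -0.922 F [6.8 2.8 2.1] M [ 0.51  -1.289 -0.013] grip 30.5 [0.5088 0.0957 0.23  ]
yaw 0.5078 q7 -0.939 F [6.  2.5 2. ] M [ 0.482 -1.268 -0.051] grip 30.5 [0.5088 0.0956 0.23  ]
yaw 0.4877 q7 -0.956 F [6.4 2.  1.6] M [ 0.481 -1.338 -0.082] grip 30.5 [0.5088 0.0956 0.23  ]
yaw 0.4678 q7 -0.973 F [6.5 2.4 0.8] M [ 0.44  -1.385 -0.085] grip 30.5 [0.5088 0.0957 0.23  ]
yaw 0.4478 q7 -0.990 F [5.6 2.1 1.3] M [ 0.422 -1.371  0.007] grip 30.5 [0.5088 0.0956 0.23  ]
yaw 0.4280 q7 -1.007 F [6.8 2.1 1.2] M [ 0.378 -1.342  0.15 ] grip 30.5 [0.5088 0.0957 0.23  ]
```

```bash

python3 -m inch '[[0,0,-0.00006,0,0,-0.1,0.0345],[0,0,-0.00006,0,0,-0.1,0.0345],[0,0,-0.00006,0,0,-0.1,0.0345],[0,0,-0.00006,0,0,-0.1,0.0345],[0,0,-0.00006,0,0,-0.1,0.0345],[0,0,-0.00006,0,0,-0.1,0.0345],[0,0,-0.00006,0,0,-0.1,0.0345],[0,0,-0.00006,0,0,-0.1,0.0345]]'>/dev/null;python3 m.py
python3 -m inch '[[0,0,-0.00006,0,0,-0.1,0.0345],[0,0,-0.00006,0,0,-0.1,0.0345],[0,0,-0.00006,0,0,-0.1,0.0345],[0,0,-0.00006,0,0,-0.1,0.0345],[0,0,-0.00006,0,0,-0.1,0.0345],[0,0,-0.00006,0,0,-0.1,0.0345],[0,0,-0.00006,0,0,-0.1,0.0345],[0,0,-0.00004,0,0,-0.1,0.0345]]'>/dev/null
python3 -m inch '[[0,0,0,0,0,0,0.0345],[0,0,0,0,0,0,0.0345],[0,0,0,0,0,0,0.0345]]'>/dev/null;python3 m.py;python3 snap.py pics/e5.png
python3 - <<'E'
import cv2,numpy as np
a,b=[cv2.cvtColor(cv2.imread(f"pics/e{i}.png"),6).astype(np.float32)[285:298,286:308] for i in(1,5)]
print("line shift e1->e5 px",cv2.phaseCorrelate(a,b))
E
```

```text
yaw 1.2330 q7 -0.307 F [4.7 3.8 3.3] M [ 0.704 -0.96  -0.009] grip 30.6 [0.5087 0.0958 0.2304]
yaw 2.0263 q7 0.416 F [2.3 4.4 5. ] M [ 0.811 -0.572  0.008] grip 30.8 [0.5084 0.0958 0.2308]
line shift e1->e5 px ((-0.03602202651247133, 0.5856936063553029), 1.0535503804683686)
```

```bash
python3 -c "
from station import job,robot
print(robot.sense()['time_s']);print(job.close_job())"
```

```text
17.4833
the job is handed in; nothing more can be done
None
```

The job is handed in after 17.5 s: I screwed the nut down until it bottomed, rechecked the stop by touching it again, backed the nut off 1.571 rad by the measured tool angle, and left it held at about 31 N.

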